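# Refit the gas burner caps after washing

## Robot

A 6-joint arm with a two-finger parallel gripper is mounted at the origin on the work surface. World frame = base frame: x ahead of the robot, y to its left, z up, the work surface at z = 0. Lengths are in m, angles in rad, forces in N, time in s.
With the tool pointing down it reaches from about 0.325 to 0.85 m from the base axis. Payload 4.4 kg.
Tool frame: the origin (TCP) lies midway between the tips of the shut fingers; the grasp point (between the pads) lies 19 mm behind it (grip_depth is the distance from the TCP to the grasp point, in m); z points along the fingers, y is the line along which they close (so a half turn about z gives the same grasp; the last joint's range is limited). The gripper opens to 94 mm and grips with 3 to 60 N. Pads are 16 mm wide; open, the fingers measure 119 mm over their backs; the gripper's body (75 mm by 177 mm) begins 78 mm behind the grasp point.
Start: joints at [-1.419, 0.207, 1.542, -0, 1.393, -0.15], TCP at [0.171, -0.549, 0.205] pointing down, gripper open.
Joint ranges: [-2.73, 2.73], [-0.86, 2.22], [0.23, 2.46], [-1.11, 4.25], [0.08, 2.63], [-2.82, 2.82]. Speed limits (rad/s): [2.79, 2.79, 3.14, 3.14, 3.14, 3.14].

## Interface

Orientations are given as [roll, pitch, yaw] about the fixed x, y, z axes, in that order (R = Rz(yaw) Ry(pitch) Rx(roll)).
In Python, from bench import * gives the robot as it stands. The module is installed in compiled form; this text tells all that it offers.
- The arm moves only by the tool play_rows, never from a script. Its argument "targets" is a list that holds one entry, the list of rows, each a list of 5 numbers: the shift along the world's x, y, z in mm, then the turn about the world's z in degrees, then the opening, from -1 (shut) to 1 (fully open). In form: [[[tx, ty, tz, roll, hand], ...]]. A call has 1 to 5 rows; each row shifts and turns the commanded pose from where the row before left it; what a row does not reach is not made up. A row lasts 1/10 s, in which the tool goes at most 50 mm and 8.59 degrees, less where a joint would pass 70% of its speed; a pose out of reach is approached as far as the arm can. A call with a gripper value outside its range is refused whole. The fingers move at their own pace and stop on an object; "grip_force" is the grip in N (left out, the last holds). Time passes only in rows, so rows that do not move let the fingers close. It gives the time, the measured TCP pose, the force, the opening and the grip force at its end, in the units of the state.
- read_state(): the state, without advancing time (a new reading comes with each control period).
- camera(name): name is "scene" or "top" or "wrist"; returns a dict with "img" (420x560x3 uint8, red, green, blue), "depth" (420x560 float32, m along the optical axis (not along the pixel's ray), 0 where there is no reading), "mtx" (3x3 intrinsics, pixels), "rvec" (rotation vector, rad) and "tvec" (3), from world to camera coordinates, as OpenCV has them; the wrist camera has in their place "hand_eye" (4x4, takes a point from camera to tool coordinates, whose origin is the TCP and whose axes are the flange's). Camera axes: x right, y down, z forward; pixel columns grow to the right and rows downward; lengths in m; the calibration is good to about 2 mm. A picture is of the moment at which its call begins: read the wrist's pose just before it.
- sign_off(): hands the job in; it is judged then, once.
The state is a dict: "clock": time; "qpos": joint angles; "joint_vel": joint speeds; "effort": joint torques, N m; "tool_pos": TCP position; "orientation": TCP orientation; "wrist_force": force on the tool from outside, world axes, zero at the start; "wrist_torque": the same for the moment, N m; "gripper_width": finger opening in m; "finger_force": force on a finger pad.
Only numpy, scipy, OpenCV 4.12 (cv2) and the standard library are available. Lean on these libraries where they do the work, as an engineer would, in place of code of your own. Each camera call takes 0.05 s, during which the arm holds its last target. There are 200 camera calls.

## Task

Take the two washed black burner caps out of the wooden drying block and put each back on its own burner of the gas hob, the large cap on the large burner and the small one on the small burner: black enamel face up, foot down in the burner's pocket, lying level and fully home. Do not drop a cap, and leave the red jar lid and everything else on the counter where it is.

Things in the scene. Friction and masses are not known exactly. Their poses are not given: they have to be found in the camera images.
- cap_large_center (a point): Centre of the large burner cap's rim plate: a black enamelled disc, diameter 66 mm, 9 mm thick; underside bare aluminium with a round foot, diameter 42 mm, reaching 10.5 mm below this point. About 140 g. z axis points out of the black top face. Starts on edge in a groove, leaning some 16 degrees from upright towards its aluminium side (black face a little upwards).
- cap_small_center (a point): Centre of the small burner cap's rim plate: a black enamelled disc, diameter 52 mm, 9 mm thick; underside bare aluminium with a round foot, diameter 29 mm, reaching 10.5 mm below this point. About 90 g. z axis points out of the black top face. Starts on edge in a groove, leaning some 16 degrees from upright towards its aluminium side (black face a little upwards).
- cap_large: The large burner cap itself: same axes as its centre point, but this origin lies off the cap near the groove's floor; use the centre point for its position.
- cap_small: The small burner cap itself: same axes as its centre point, but this origin lies off the cap near the groove's floor; use the centre point for its position.
- burner_large_seat (a point): Centre of the top rim of the large burner's aluminium crown, z up, 40 mm above the worktop. Crown: diameter 56 mm, 32 mm high over the hob plate; pocket in its top, diameter 46 mm, 9 mm deep, for the large cap's foot. Cap seated: its centre 4.5 mm above this point, overhanging the crown 5 mm all round. Base collar 6 mm high, 8 mm wide. The two burners may change places. Fixed.
- burner_small_seat (a point): Centre of the top rim of the small burner's aluminium crown, z up, 40 mm above the worktop. Crown: diameter 42 mm, 32 mm high over the hob plate; pocket in its top, diameter 33 mm, 9 mm deep, for the small cap's foot. Cap seated: its centre 4.5 mm above this point, overhanging the crown 5 mm all round. Base collar 6 mm high, 8 mm wide. The two burners may change places. Fixed.
- rack: Wooden drying block, 100 (x) x 200 (y) x 32 mm high, origin at the centre of its underside. Three grooves run across it along its x axis, at y = -60, 0 and +60 mm, each 11.5 mm wide, 10 mm deep, floor 22 mm above the worktop. The two caps and a red jar lid stand in them, one in each, in any order. Fixed.
- hob: Stainless gas hob plate, 290 (x) x 510 (y) x 8 mm, origin at the centre of its underside. Burners 20 mm to the -x side of its middle, at y = -130 and +90 mm; two control knobs 30 mm high at y = +205 mm. Fixed.
- jar_lid_center (a point): Centre of a red jar lid, diameter 58 mm, 9 mm thick, standing on edge and leaning in the remaining groove of the drying block. Bystander.
- moka: Aluminium moka pot, diameter 90 mm, 165 mm high, standing upright on the far half of the hob, near the knobs. Origin at the centre of its underside. Bystander.
- mug: White mug, diameter 80 mm, 90 mm high, handle on its +y side; origin at the centre of its underside. Bystander.
- shaker: Blue salt shaker on the near edge of the hob, between the burners, diameter 42 mm, 78 mm high; origin at the centre of its underside. Bystander.
- spatula: Spatula, 260 mm long, lying flat to the +y side of the drying block. Bystander.
- pan_support: Black cast-iron pan support, 135 mm square, 30 mm high, lying on the counter beside the hob, at the -y end; origin at the centre of its underside. Bystander.
Things that resemble listed ones, but are neither listed nor needed, are in the scene too. There is more than one size of the rack; the job needs the middle-sized.

How it is judged:
At the end, for the whole second after the job is handed in: Each cap lies on the burner of its own size, black face up within 4 degrees of level, within 4 mm of the burner's axis, its underside resting on the crown's rim within 2 mm, released and at rest (horizontal distance between cap_large_center and burner_large_seat below 0.004 m and z of cap_large_center in the frame of burner_large_seat between 0.0025 and 0.0065 m and angle between each of cap_large_center, cap_small_center's own z axis and vertical below 0.07 rad and linear speed of each of cap_large, cap_small below 0.02 m/s and horizontal distance between cap_small_center and burner_small_seat below 0.004 m and z of cap_small_center in the frame of burner_small_seat between 0.0025 and 0.0065 m); the robot touches nothing.
It fails at once if the red jar lid is moved by more than 20 mm (distance of jar_lid_center from where it was at the start of the episode above 0.02 m).
It fails at once if the moka pot, mug, shaker, spatula or pan support is moved by more than 30 mm (distance of any of moka, mug, shaker, spatula, pan_support from where it was at the start of the episode above 0.03 m).
It fails at once if the large cap is dropped (moves faster than 0.6 m/s while the fingers do not touch it) (linear speed of cap_large above 0.6 m/s and contact force between the fingers and cap_large below 0.05 N).
It fails at once if the small cap is dropped (moves faster than 0.6 m/s while the fingers do not touch it) (linear speed of cap_small above 0.6 m/s and contact force between the fingers and cap_small below 0.05 N).
It also fails if it takes over 69 s, if anything falls off the work surface, if the arm or the gripper's body presses on something with over 40 N, if the wrist force passes 120 N, or if a joint passes its speed limit or range.

## Working session

There is one attempt and no reset: what is moved stays moved. The work goes in short steps, Python scripts to look and compute and a tool call to move; the robot and the scene stay as the last step left them, time stands still between calls to the robot, and variables do not carry over. Pictures are saved under pics/ and viewed, at most 12 in all, crops included, and the job is handed in when it is done.

Besides the shell and the picture viewer there is one more tool, called as name([rows], argument=value, ...), one row to a line, values as JSON. play_rows: Moves the arm, as the interface text tells. Its arguments: {"type":"object","properties":{"targets":{"type":"array"},"grip_force":{"type":"number"}},"required":["targets"]}

```bash
mkdir -p pics; cat > h.py <<'E'
from bench import *
import numpy as np, cv2
def snap(n,f):
    c=camera(n); cv2.imwrite('pics/'+f+'.png',c['img'][:,:,::-1]); np.savez('pics/'+f+'.npz',**c); return c
def cloud(c):
    d=c['depth']; h,w=d.shape; v,u=np.mgrid[:h,:w]; K=c['mtx']
    p=np.stack([(u-K[0,2])/K[0,0]*d,(v-K[1,2])/K[1,1]*d,d],-1)
    if 'rvec' in c:
        R=cv2.Rodrigues(c['rvec'])[0]; return (p-c['tvec'].ravel())@R
    from scipy.spatial.transform import Rotation as Ro
    T=c['T']@c['hand_eye']; return p@T[:3,:3].T+T[:3,3]
E
python3 - <<'E'
from h import *
snap('top','top0'); snap('scene','scene0')
s=read_state(); print(s)
E
```

```text
{'clock': 0.1, 'qpos': array([-1.41851319e+00,  2.07373434e-01,  1.54274872e+00, -2.05243186e-05,
        1.39349227e+00, -1.50541332e-01]), 'joint_vel': array([ 0.00040866, -0.00130511, -0.00428904, -0.00060318,  0.00170221,
       -0.00046334]), 'effort': array([-7.39078241e-04, -3.71864069e+01, -2.82295078e+01,  6.98148063e-02,
        3.11197294e-02, -6.35055426e-05]), 'tool_pos': array([ 0.17132714, -0.54814724,  0.20441455]), 'orientation': array([-3.13959072e+00, -2.83245201e-04,  3.02827830e-01]), 'wrist_force': array([ 0.8706462 , -0.63811134,  0.81824918]), 'wrist_torque': array([-0.02528878,  0.006907  ,  0.0232628 ]), 'finger_force': 0.0, 'gripper_width': 0.09371191233818615}
```

View pics/top0.png

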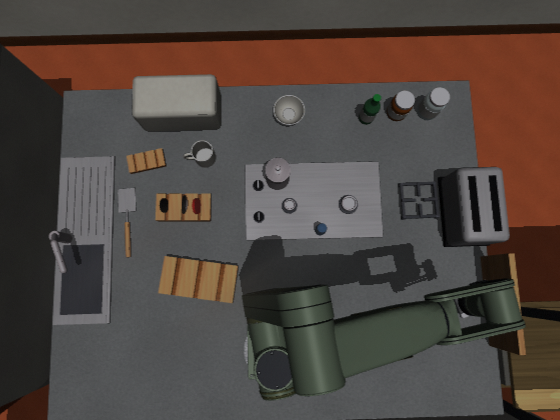

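View pics/scene0.png

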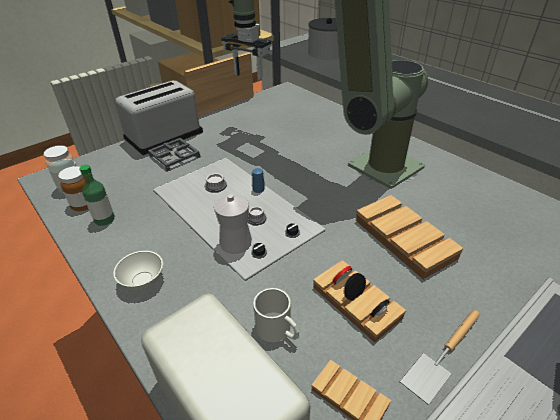

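```bash
python3 - <<'E'
from h import *
a=cv2.imread('pics/top0.png')[185:230,145:225]; b=cv2.imread('pics/scene0.png')[250:350,300:420]
a=cv2.resize(a,(800,450//2*2)[:2],interpolation=2); b=cv2.resize(b,None,fx=5,fy=5,interpolation=2)
cv2.imwrite('pics/cr1.png',a);cv2.imwrite('pics/cr2.png',b)
E
```

```text
(no output)
```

View pics/cr2.png

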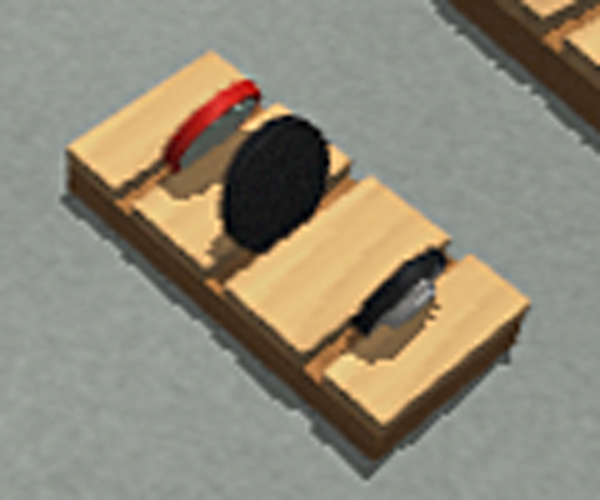

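```bash
python3 - <<'E'
from h import *
c=dict(np.load('pics/top0.npz')); P=cloud(c)
for n,(u,v) in dict(rackTL=(156,194),rackTR=(211,194),rackBR=(211,220),rackBL=(156,221),left=(164,205),mid=(184,203),red=(197,205),b1=(289,205),b2=(348,203),moka=(277,170),shaker=(320,228),hobTL=(246,164),hobBR=(382,237),knob=(259,217)).items(): print(n,P[v,u].round(4))
# high-res burner: crown points z in .03-.05
for n,(u,v) in dict(b1=(289,205),b2=(348,203)).items():
    q=P[v-14:v+14,u-14:u+14].reshape(-1,3); q=q[(q[:,2]>.025)&(q[:,2]<.06)]; print(n,len(q),q.min(0),q.max(0),(q.min(0)+q.max(0))/2)
q=P[185:230,145:225].reshape(-1,3); r=q[(q[:,2]>.029)&(q[:,2]<.036)]; print('rack',cv2.minAreaRect((r[:,:2]*1000).astype(np.float32)))
r=q[q[:,2]>.045]
for l in np.unique((r[:,1]/.01).round()): s=r[(r[:,1]/.01).round()==l]; print(l,len(s),s.min(0).round(3),s.max(0).round(3))
E
```

```text
rackTL [0.5791 0.4302 0.0048]
rackTR [ 0.5749  0.2244 -0.0033]
rackBR [0.4739 0.2234 0.008 ]
rackBL [ 0.4775  0.4308 -0.0026]
left [0.5276 0.3875 0.0535]
mid [0.5272 0.3084 0.0851]
red [0.5245 0.2678 0.0519]
b1 [ 0.5185 -0.0683  0.0306]
b2 [ 0.5186 -0.2858  0.0372]
moka [ 0.6196 -0.0259  0.1613]
shaker [ 0.424  -0.1735  0.0812]
hobTL [0.6845 0.0889 0.0105]
hobBR [ 3.928e-01 -4.123e-01 -4.000e-04]
knob [0.4765 0.0436 0.0332]
b1 110 [ 0.49800416 -0.09050687  0.02535328] [ 0.53980338 -0.04946122  0.04734334] [ 0.51890377 -0.06998405  0.03634831]
b2 188 [ 0.49037667 -0.31562066  0.02540443] [ 0.54475492 -0.26267477  0.04548375] [ 0.5175658  -0.28914771  0.03544409]
rack ((522.2324829101562, 322.2196044921875), (200.62759399414062, 97.99952697753906), 88.30440521240234)
-0.0 19 [ 0.25  -0.004  1.621] [ 0.25  -0.004  1.621]
26.0 19 [0.495 0.261 0.046] [0.55  0.265 0.06 ]
27.0 56 [0.494 0.265 0.046] [0.55  0.275 0.082]
28.0 18 [0.496 0.275 0.066] [0.543 0.281 0.083]
30.0 27 [0.512 0.3   0.063] [0.547 0.305 0.088]
31.0 43 [0.496 0.305 0.055] [0.554 0.314 0.09 ]
32.0 16 [0.496 0.315 0.048] [0.558 0.323 0.07 ]
38.0 29 [0.506 0.378 0.045] [0.553 0.385 0.064]
39.0 45 [0.502 0.385 0.046] [0.552 0.394 0.081]
40.0 14 [0.506 0.395 0.049] [0.549 0.399 0.076]
41.0 1 [0.53  0.415 0.046] [0.53  0.415 0.046]
```

play_rows([
  [[25,30,15,7,1],[27,37,15,7,1],[27,37,15,7,1],[27,37,15,7,1],[27,37,15,7,1]],
], grip_force=8)

```text
clock: 0.6
tool_pos: [0.305, -0.369, 0.2805]
orientation: [-3.141, -0.001, 0.918]
wrist_force: [0.5, -0.1, 0.3]
gripper_width: 0.0939
finger_force: 0.0
```

play_rows([
  [[27,37,10,7,1],[27,37,10,7,1],[27,37,10,7,1],[25,37,10,7,1],[0,0,0,0,1]],
])

```text
clock: 1.1
tool_pos: [0.4131, -0.219, 0.3219]
orientation: [3.139, -0.001, 1.411]
wrist_force: [0.1, -0.6, 0.3]
gripper_width: 0.0942
finger_force: 0.0
```

```bash
cat >> h.py <<'E'
from scipy.spatial.transform import Rotation as Ro
def wsnap(f):
    s=read_state(); T=np.eye(4); T[:3,:3]=Ro.from_euler('xyz',s['orientation']).as_matrix(); T[:3,3]=s['tool_pos']
    c=camera('wrist'); c['T']=T; cv2.imwrite('pics/'+f+'.png',c['img'][:,:,::-1]); np.savez('pics/'+f+'.npz',**c); return c,s
def st():
    s=read_state(); print(round(s['clock'],2),(s['tool_pos']*1000).round(1),np.degrees(s['orientation']).round(2),'w',round(s['gripper_width']*1000,1),'F',s['wrist_force'].round(1),'ff',round(float(s['finger_force']),1),'q6',s['qpos'][5].round(2)); return s
E
python3 - <<'E'
from h import *
c,s=wsnap('w1'); st(); print(c['hand_eye'].round(3),c['mtx'])
E
```

```text
1.15 [ 411.6 -220.9  320.9] [1.7995e+02 3.0000e-02 8.0620e+01] w 94.1 F [ 0.1  0.3 -1. ] ff 0.0 q6 -0.51
[[ 0.    -0.959 -0.283  0.083]
 [ 1.     0.     0.     0.   ]
 [-0.    -0.283  0.959 -0.179]
 [ 0.     0.     0.     1.   ]] [[363.48349366   0.         276.32909992]
 [  0.         363.48349366 210.94384524]
 [  0.           0.           1.        ]]
```

View pics/w1.png

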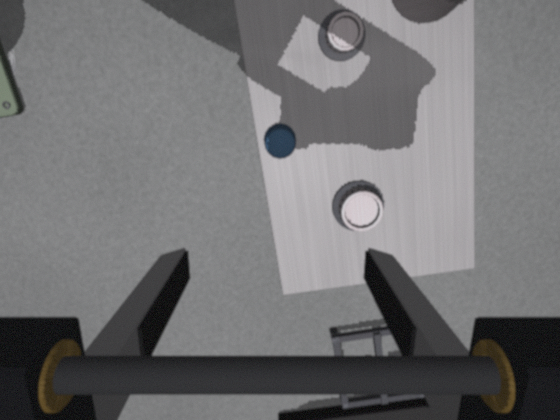

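The small burner is at about (346,32) px, the large one at (361,209), the shaker at (280,140) and the moka at the top right. Next I measure the crowns from depth.

```bash
cat >> h.py <<'E'
def crown(c,u,v,zlo=.034,zhi=.05,w=32):
    P=cloud(c); q=P[max(v-w,0):v+w,u-w:u+w].reshape(-1,3); z=np.median(q[(q[:,2]>zlo)&(q[:,2]<zhi),2]); q=q[(abs(q[:,2]-z)<.004)]
    (cx,cy),r=cv2.minEnclosingCircle((q[:,:2]*1000).astype(np.float32)); 
    h=cv2.convexHull((q[:,:2]*1000).astype(np.float32)); e=cv2.fitEllipse(h); print(len(q),'z',z.round(4),'circ',round(cx,1),round(cy,1),round(r,1),'ell',np.round(e[0],1),np.round(e[1],1))
E
python3 - <<'E'
from h import *
c=dict(np.load('pics/w1.npz'))
crown(c,346,32);crown(c,361,209)
E
```

```text
487 z 0.0392 circ 519.3 -69.9 21.9 ell [519.3 -69.9] [42.2 43.4]
499 z 0.0394 circ 517.9 -288.9 28.6 ell [ 517.8 -288.9] [55.7 56.4]
```

play_rows([
  [[10,45,-5,1.5,1],[10,48,0,0,1],[10,48,0,0,1],[10,48,0,0,1],[10,48,0,0,1]],
])

```text
clock: 1.65
tool_pos: [0.4601, 0.0144, 0.3146]
orientation: [-3.141, 0.001, 1.425]
wrist_force: [0.6, -0.5, 0.2]
gripper_width: 0.094
finger_force: 0.0
```

play_rows([
  [[10,48,0,0,1],[10,48,0,0,1],[10,48,0,0,1],[10,40,0,0,1],[0,0,0,0,1]],
])

```text
clock: 2.15
tool_pos: [0.5007, 0.2006, 0.3138]
orientation: [-3.139, -0.0, 1.431]
wrist_force: [0.8, 0.4, 0.3]
gripper_width: 0.0939
finger_force: 0.0
```

```bash
python3 - <<'E'
from h import *
c,s=wsnap('w2'); st()
E
```

```text
2.2 [500.4 198.3 313.9] [-1.7986e+02  1.0000e-01  8.1910e+01] w 94.2 F [-0.2 -0.5  0.2] ff 0.0 q6 0.36
```

View pics/w2.png

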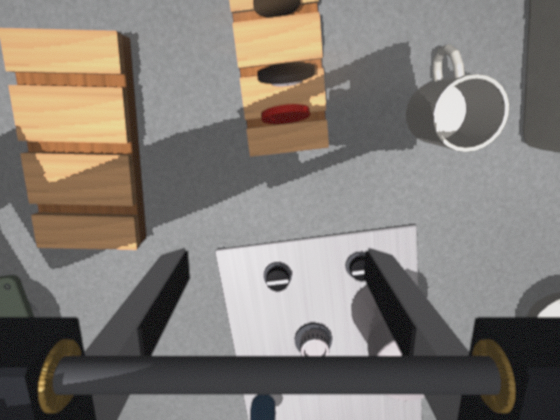

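The rack is seen with the large cap's top edge at (287,72), the red lid at (286,113) and the small cap at the top border. I measure the large cap and the rack's yaw.

```bash
cat >> h.py <<'E'
def prof(P,m):
    for k in np.arange(.035,.1,.006):
        s=P[m&(abs(P[...,2]-k)<.003)]
        if len(s)>3: print(k.round(3),len(s),'x',(s[:,0].min()*1000).round(1),(s[:,0].max()*1000).round(1),'y',(s[:,1].min()*1000).round(1),(s[:,1].max()*1000).round(1))
E
python3 - <<'E'
from h import *
c=dict(np.load('pics/w2.npz')); P=cloud(c); im=c['img'].astype(int)
m=np.zeros(P.shape[:2],bool); m[0:160,225:335]=1
bl=m&(im.sum(2)<150); red=m&(im[...,0]>2*im[...,1]+20)&(im[...,0]>70)
print('large');prof(P,bl&(P[...,1]<.345));print('red');prof(P,red)
w=m&(abs(P[...,2]-.032)<.003)&(im[...,0]>1.25*im[...,2]); q=(P[w][:,:2]*1000).astype(np.float32); 
print(cv2.minAreaRect(q),q.min(0),q.max(0))
for y0 in (240,260,280,300,320,340,350):
    s=q[abs(q[:,1]-y0)<3]; print(y0,s[:,0].min() if len(s) else 0,s[:,0].max() if len(s) else 0)
E
```

```text
large
0.035 36 x 502.5 539.4 y 259.7 262.0
0.041 49 x 494.5 545.2 y 261.4 264.1
0.047 69 x 493.7 546.2 y 263.0 325.3
0.053 93 x 494.1 547.0 y 264.3 324.0
0.059 111 x 493.3 547.0 y 266.3 322.4
0.065 134 x 494.9 545.5 y 267.7 320.7
0.071 139 x 497.4 548.8 y 269.4 318.7
0.077 141 x 500.7 545.5 y 271.6 317.2
0.083 150 x 505.2 547.0 y 304.5 314.9
0.089 12 x 516.9 532.6 y 309.2 311.3
red
0.035 24 x 506.3 534.5 y 259.9 262.0
0.041 44 x 499.2 541.7 y 261.4 264.1
0.047 52 x 494.9 546.2 y 263.0 265.7
0.053 54 x 494.1 546.1 y 264.3 267.7
0.059 66 x 493.6 547.0 y 266.3 274.9
0.065 79 x 494.9 546.7 y 267.7 275.9
0.071 130 x 498.0 544.3 y 269.4 278.9
0.077 198 x 503.7 537.4 y 271.5 280.3
0.083 6 x 518.4 527.2 y 273.9 276.9
((522.4100952148438, 311.8515625), (176.76849365234375, 100.18768310546875), 88.35879516601562) [470.39386 222.214  ] [574.5638 401.6081]
240 470.49484 570.0055
260 471.91888 541.912
280 471.48575 571.6786
300 472.2268 572.0615
320 473.28983 492.4763
340 473.2198 572.9508
350 473.6693 572.887
```

```bash
python3 - <<'E'
from h import *
c=dict(np.load('pics/w2.npz')); P=cloud(c)
m=np.zeros(P.shape[:2],bool); m[0:160,225:335]=1
m&=(P[...,1]>.295)&(P[...,1]<.332); prof(P,m)
E
```

```text
0.035 486 x 472.2 572.9 y 295.0 331.9
0.041 37 x 500.0 555.0 y 323.7 327.2
0.047 50 x 497.7 558.7 y 321.3 325.6
0.053 60 x 495.4 558.8 y 319.4 324.0
0.059 77 x 494.7 559.4 y 302.2 322.4
0.065 133 x 495.1 558.8 y 300.5 320.7
0.071 164 x 497.4 556.9 y 300.5 318.7
0.077 203 x 500.7 554.0 y 303.7 317.2
0.083 338 x 505.2 548.0 y 302.3 314.9
0.089 46 x 516.9 539.0 y 304.8 311.3
```

play_rows([
  [[6,30,-30,6.5,1],[6,30,-40,0,1],[6,30,-40,0,1],[4,20,-20,0,1],[0,0,0,0,1]],
])

```text
clock: 2.7
tool_pos: [0.5201, 0.3056, 0.1807]
orientation: [-3.133, 0.004, 1.541]
wrist_force: [-1.2, -0.2, -0.6]
gripper_width: 0.0942
finger_force: 0.0
```

```bash
python3 - <<'E'
from h import *
c,s=wsnap('w3'); st(); P=cloud(c)
m=(P[...,1]>.297)&(P[...,1]<.332)&(P[...,0]>.48)&(P[...,0]<.57)&(P[...,2]<.1); prof(P,m)
print('small');m=(P[...,1]>.36)&(P[...,1]<.41)&(P[...,0]>.48)&(P[...,0]<.57)&(P[...,2]<.1); prof(P,m)
E
```

```text
2.75 [521.5 305.2 183.4] [-179.73    0.19   88.26] w 94.2 F [-0.  -0.1  0. ] ff 0.0 q6 0.42
0.035 443 x 480.0 570.0 y 297.0 332.0
0.041 177 x 498.3 556.8 y 322.2 327.8
0.047 215 x 496.8 558.8 y 320.6 326.4
0.053 249 x 495.6 559.8 y 318.5 324.7
0.059 293 x 494.8 559.7 y 307.6 323.2
0.065 319 x 495.3 558.3 y 308.5 321.4
0.071 369 x 497.4 556.8 y 305.5 319.5
0.077 431 x 500.9 553.7 y 303.7 317.5
0.083 587 x 506.2 547.5 y 302.1 315.7
0.089 91 x 518.1 537.7 y 303.7 311.6
small
0.035 1615 x 480.0 569.9 y 360.0 410.0
0.041 80 x 502.9 551.0 y 379.2 384.2
0.047 116 x 501.0 552.8 y 380.7 393.1
0.053 172 x 501.3 552.7 y 382.3 402.1
0.059 261 x 502.6 551.3 y 384.2 402.1
0.065 373 x 505.4 548.5 y 385.8 399.2
0.071 538 x 510.5 543.4 y 387.7 400.1
0.077 7 x 523.6 531.9 y 391.9 396.9
```

View pics/w3.png

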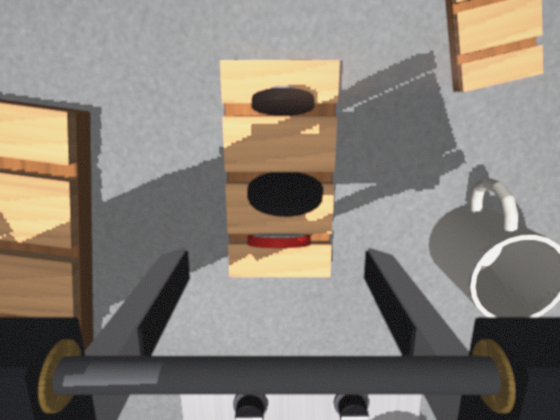

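The top view shows the small cap at (283,101), the large cap at (285,193) and the red lid at (279,240). The caps measure as large (527.5, 319.5, 55) and small (527, 385.5, 48.5). I descend on the large one.

play_rows([
  [[6.5,14,-30,0,1],[0,0,-40,0,1],[0,0,-40,0,1],[0,0,-15,0,1],[0,0,0,0,1]],
])

```text
clock: 3.25
tool_pos: [0.5281, 0.3193, 0.0598]
orientation: [-3.138, 0.002, 1.54]
wrist_force: [0.6, 0.3, 0.3]
gripper_width: 0.0937
finger_force: 0.0
```

play_rows([
  [[0,0,-10,0,1],[0,0,-9,0,1],[0,0,0,0,1],[0,0,0,0,1],[0,0,0,0,1]],
])

```text
clock: 3.75
tool_pos: [0.5294, 0.3221, 0.0428]
orientation: [3.14, -0.001, 1.542]
wrist_force: [-0.6, 0.1, 0.7]
gripper_width: 0.094
finger_force: 0.0
```

```bash
python3 - <<'E'
from h import *
st()
c,s=wsnap('w4');st(); c=snap('scene','sc4'); im=c['img'][220:350,290:430]; cv2.imwrite('pics/sc4c.png',cv2.resize(im[:,:,::-1],None,fx=4,fy=4))
E
```

```text
3.75 [529.4 322.1  42.8] [ 1.7992e+02 -3.0000e-02  8.8370e+01] w 94.0 F [-0.6  0.1  0.7] ff 0.0 q6 0.44
3.8 [529.3 322.1  42.8] [ 1.7993e+02 -3.0000e-02  8.8370e+01] w 93.8 F [ 0.4 -0.9  0.6] ff 0.0 q6 0.44
```

play_rows([
  [[-1,-1.5,-5,0,1],[0,0,0,0,1],[0,0,0,0,-1],[0,0,0,0,-1],[0,0,0,0,-1]],
], grip_force=8)

```text
clock: 4.35
tool_pos: [0.528, 0.3203, 0.0371]
orientation: [3.141, -0.0, 1.542]
wrist_force: [-0.3, 0.1, -0.4]
gripper_width: 0.0732
finger_force: 0.0
```

play_rows([
  [[0,0,0,0,-1],[0,0,0,0,-1],[0,0,0,0,-1],[0,0,0,0,-1],[0,0,0,0,-1]],
])

```text
clock: 4.85
tool_pos: [0.5278, 0.3202, 0.037]
orientation: [-3.142, -0.0, 1.542]
wrist_force: [-0.3, -0.6, 0.6]
gripper_width: 0.0655
finger_force: 8.0
```

```bash
python3 - <<'E'
from h import *
st()
E
```

```text
4.85 [527.8 320.2  37. ] [-179.99   -0.     88.35] w 65.5 F [-0.3 -0.6  0.6] ff 8.0 q6 0.43
```

play_rows([
  [[0,0,8,0,-1],[0,0,15,0,-1],[0,0,25,0,-1],[0,0,30,0,-1],[0,0,30,0,-1]],
])

```text
clock: 5.35
tool_pos: [0.528, 0.3202, 0.1472]
orientation: [3.141, -0.0, 1.542]
wrist_force: [1.1, -1.8, -0.6]
gripper_width: 0.0655
finger_force: 8.0
```

```bash
python3 - <<'E'
from h import *
st(); c,s=wsnap('w5'); st()
E
```

```text
5.35 [528.  320.2 147.2] [ 1.7996e+02 -2.0000e-02  8.8350e+01] w 65.5 F [ 1.1 -1.8 -0.6] ff 8.0 q6 0.43
5.4 [531.7 322.  153.9] [179.39  -0.29  88.36] w 66.0 F [1.8 0.5 2.1] ff 8.0 q6 0.43
```

View pics/w5.png

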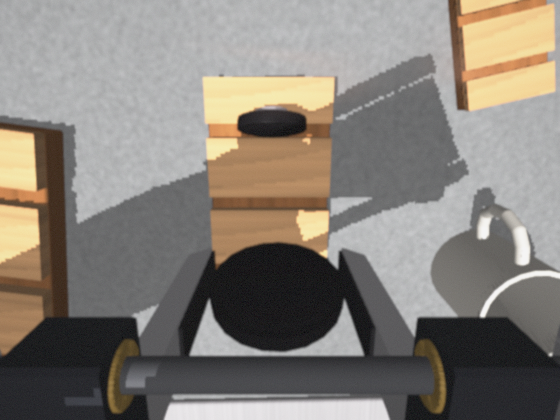

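The large cap is held between the fingers, black face towards the camera, at (277,295). I fit its plane while travelling to the burner.

```bash
cat >> h.py <<'E'
def held(c,r=.033):
    P=cloud(c); t=c['T'][:3,3]; q=P-t; im=c['img'].astype(int)
    R=c['T'][:3,:3]; l=q@R  # tool coords
    m=(im.sum(2)<170)&(abs(l[...,1])<r-.002)&(abs(l[...,0])<.045)&(l[...,2]<.03)&(l[...,2]>-.06)
    a=l[m]; 
    for _ in range(5):
        o=a.mean(0); n=np.linalg.svd(a-o,full_matrices=False)[2][2]; d=abs((a-o)@n); a=a[d<max(.0015,2*d.std())]
    n=n*np.sign(-n[2]); print('held n(tool)',n.round(3),'tilt from level',np.degrees(np.arccos(-n[2])).round(1),'face ext mm',(a.min(0)*1000).round(1),(a.max(0)*1000).round(1),'centre',((a.min(0)+a.max(0))*500-4.5*n).round(1),len(a))
E
python3 - <<'E'
from h import *
held(dict(np.load('pics/w5.npz')))
E
```

```text
held n(tool) [ 0.947 -0.003 -0.321] tilt from level 71.3 face ext mm [-10.9 -31.  -51.3] [ 9.  31.   5.8] centre [ -5.2   0.  -21.3] 8293
```

play_rows([
  [[0,-20,0,0,-1],[0,-40,0,0,-1],[0,-45,0,0,-1],[0,-45,0,0,-1],[0,-45,0,0,-1]],
])

```text
clock: 5.9
tool_pos: [0.528, 0.1238, 0.1459]
orientation: [3.14, -0.0, 1.543]
wrist_force: [-0.0, -0.3, -0.6]
gripper_width: 0.0658
finger_force: 8.0
```

play_rows([
  [[0,-45,0,0,-1],[0,-45,0,0,-1],[-1,-45,0,0,-1],[-1,-45,0,0,-1],[-1,-45,0,0,-1]],
])

```text
clock: 6.4
tool_pos: [0.5249, -0.1017, 0.146]
orientation: [3.14, 0.001, 1.542]
wrist_force: [0.3, 0.5, -1.1]
gripper_width: 0.0658
finger_force: 8.0
```

play_rows([
  [[-2,-45,0,0,-1],[-2,-45,0,0,-1],[-2,-35,0,0,-1],[-1,-20,0,0,-1],[0,0,0,0,-1]],
])

```text
clock: 6.9
tool_pos: [0.5179, -0.248, 0.1459]
orientation: [3.14, 0.002, 1.538]
wrist_force: [0.2, -0.1, -1.5]
gripper_width: 0.0655
finger_force: 8.0
```

```bash
python3 - <<'E'
from h import *
st(); c,s=wsnap('w6'); st(); held(c)
E
```

```text
6.9 [ 517.9 -248.   145.9] [1.7991e+02 1.0000e-01 8.8120e+01] w 65.5 F [ 0.2 -0.1 -1.5] ff 8.0 q6 -0.56
6.95 [ 517.8 -246.   145.6] [1.7995e+02 1.0000e-02 8.8200e+01] w 65.8 F [ 0.3  0.6 -1.4] ff 8.0 q6 -0.56
held n(tool) [ 0.947 -0.    -0.322] tilt from level 71.2 face ext mm [-10.7 -31.  -50.9] [ 9.1 30.9  5.9] centre [ -5.   -0.  -21.1] 8345
```

```bash
python3 - <<'E'
from h import *
for i in range(2):
    c,s=wsnap('w7'); st(); held(c)
P=cloud(c); q=P[(P[...,2]>.034)&(P[...,2]<.046)&(abs(P[...,0]-.518)<.04)&(P[...,1]<-.23)&(P[...,1]>-.33)]; print(len(q),q.min(0),q.max(0))
s=snap('scene','sc7'); cv2.imwrite('pics/sc7c.png',cv2.resize(s['img'][90:240,140:330,::-1],None,fx=4,fy=4,interpolation=2))
E
```

```text
7.0 [ 517.8 -244.7  145.4] [ 1.7997e+02 -2.0000e-02  8.8290e+01] w 65.4 F [-0.8  0.7 -1. ] ff 8.0 q6 -0.56
held n(tool) [ 0.947 -0.003 -0.323] tilt from level 71.2 face ext mm [-10.7 -30.9 -50.9] [ 9.  31.   5.9] centre [ -5.1   0.1 -21.1] 8316
7.05 [ 517.9 -244.   145.2] [ 1.7999e+02 -3.0000e-02  8.8360e+01] w 65.2 F [ 0.9  0.3 -1.9] ff 8.0 q6 -0.56
held n(tool) [ 0.946 -0.002 -0.323] tilt from level 71.1 face ext mm [-10.8 -31.  -51.2] [ 9.  30.9  5.8] centre [ -5.2   0.  -21.2] 8311
449 [ 0.49430947 -0.27993448  0.03401244] [ 0.54532572 -0.26051655  0.04178628]
```

View pics/sc7c.png

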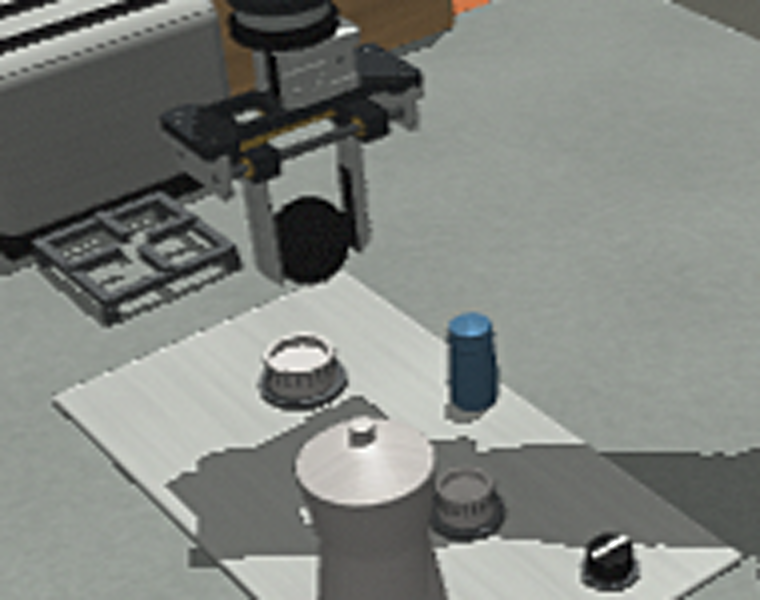

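The large cap is held about centrally and upright over the +y side of the large burner. I descend beside the crown, then sweep -y so the crown edge tips the cap.

play_rows([
  [[0,0,-30,0,-1],[0,0,-35,0,-1],[0,0,-25,0,-1],[0,0,-9,0,-1],[0,0,0,0,-1]],
])

```text
clock: 7.6
tool_pos: [0.517, -0.243, 0.0447]
orientation: [-3.139, -0.002, 1.543]
wrist_force: [-0.5, 0.4, -1.3]
gripper_width: 0.0661
finger_force: 8.0
```

play_rows([
  [[0,0,0,0,-1],[0,-5,0,0,-1],[0,-5,0,0,-1],[0,-4,0,0,-1],[0,0,0,0,-1]],
])

```text
clock: 8.1
tool_pos: [0.5184, -0.2598, 0.0468]
orientation: [3.14, 0.001, 1.541]
wrist_force: [-0.1, 0.3, 0.0]
gripper_width: 0.0656
finger_force: 8.0
```

```bash
python3 - <<'E'
from h import *
st(); c,s=wsnap('w8'); st(); held(c)
E
```

```text
8.1 [ 518.4 -259.8   46.8] [1.7992e+02 4.0000e-02 8.8290e+01] w 65.6 F [-0.1  0.3  0. ] ff 8.0 q6 -0.58
8.15 [ 518.1 -259.4   46.5] [1.7995e+02 2.0000e-02 8.8300e+01] w 65.7 F [-0.1 -0.4 -1.1] ff 8.0 q6 -0.58
held n(tool) [ 0.94  -0.001 -0.342] tilt from level 70.0 face ext mm [-11.3 -31.  -50.7] [ 9.3 31.   5.9] centre [ -5.2   0.  -20.9] 8485
```

play_rows([
  [[0,-4,0,0,-1],[0,-4,0,0,-1],[0,-4,0,0,-1],[0,0,0,0,-1],[0,0,0,0,-1]],
])

```text
clock: 8.65
tool_pos: [0.5178, -0.2711, 0.046]
orientation: [-3.141, 0.0, 1.542]
wrist_force: [0.2, 0.4, -0.5]
gripper_width: 0.0657
finger_force: 8.0
```

```bash
python3 - <<'E'
from h import *
c,s=wsnap('w9'); st(); held(c)
E
```

```text
8.7 [ 517.8 -271.    46. ] [-1.800e+02  2.000e-02  8.834e+01] w 65.5 F [ 0.2  0.9 -0.5] ff 8.0 q6 -0.6
held n(tool) [ 0.759 -0.002 -0.651] tilt from level 49.4 face ext mm [-21.4 -31.  -45.8] [20.3 31.   3.4] centre [ -4.    0.  -18.2] 10105
```

play_rows([
  [[0,-4,0,0,-1],[0,-3,0,0,-1],[0,-3,-3,0,-1],[0,-2,-3,0,-1],[0,-2,-2,0,-1]],
])

```text
clock: 9.2
tool_pos: [0.518, -0.2852, 0.0378]
orientation: [3.141, 0.0, 1.542]
wrist_force: [0.4, 0.5, 0.0]
gripper_width: 0.0653
finger_force: 8.0
```

play_rows([
  [[0,0,0,0,-1],[0,0,0,0,-1],[0,0,0,0,-1]],
])

```text
clock: 9.5
tool_pos: [0.5178, -0.2848, 0.038]
orientation: [-3.141, 0.0, 1.542]
wrist_force: [-0.7, -0.3, -0.6]
gripper_width: 0.0654
finger_force: 8.0
```

```bash
python3 - <<'E'
from h import *
c,s=wsnap('w10'); st(); held(c)
E
```

```text
9.55 [ 517.8 -284.7   38. ] [-179.99    0.     88.36] w 65.8 F [-0.4  0.5 -0.8] ff 8.0 q6 -0.62
held n(tool) [ 0.377 -0.001 -0.926] tilt from level 22.2 face ext mm [-26.7 -31.  -33.5] [29.2 31.  -9.4] centre [ -0.4   0.  -17.3] 9994
```

View pics/w10.png

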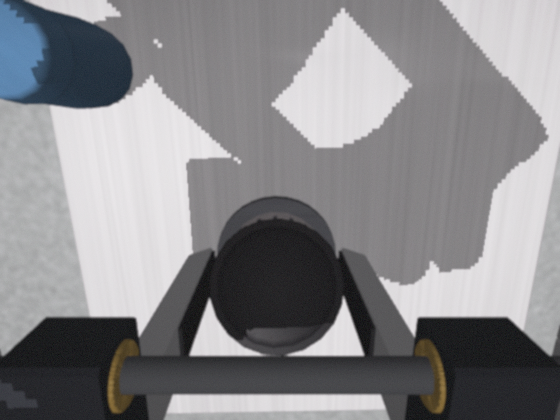

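The cap is tilted 22 degrees, its low side over the crown. I press down gently.

play_rows([
  [[0,-1,-3,0,-1],[0,0,-3,0,-1],[0,0,-3,0,-1],[0,0,0,0,-1],[0,0,0,0,-1]],
])

```text
clock: 10.05
tool_pos: [0.5177, -0.2856, 0.0288]
orientation: [-3.141, -0.0, 1.542]
wrist_force: [-0.4, 0.3, -0.7]
gripper_width: 0.0656
finger_force: 8.0
```

```bash
cat >> h.py <<'E'
def face(c,C,r):
    "circle/plane of a nearly level cap face near world C (m)"
    P=cloud(c); q=P[(np.hypot(P[...,0]-C[0],P[...,1]-C[1])<r+.008)&(P[...,2]>C[2]-.014)&(P[...,2]<C[2]+.02)]
    i=q[np.hypot(q[:,0]-C[0],q[:,1]-C[1])<r*.6]; A=np.c_[i[:,:2]-np.array(C[:2]),np.ones(len(i))]; k=np.linalg.lstsq(A,i[:,2],rcond=None)[0]
    e=abs(q[:,2]-(np.c_[q[:,:2]-np.array(C[:2]),np.ones(len(q))]@k))<.002; g=(q[e][:,:2]*1000).astype(np.float32)
    print('z',(k[2]*1000).round(1),'slope deg x,y',np.degrees(k[:2]).round(1),'x',g[:,0].min(),g[:,0].max(),'y',g[:,1].min(),g[:,1].max(),'mid',(g.min(0)+g.max(0))/2)
E
python3 - <<'E'
from h import *
c,s=wsnap('w11'); st(); held(c); face(c,(.518,-.289,.049),.033)
E
```

```text
10.1 [ 517.7 -285.6   28.8] [-1.7997e+02 -2.0000e-02  8.8350e+01] w 65.4 F [ 0.1 -0.  -0.2] ff 8.0 q6 -0.62
held n(tool) [ 0.066 -0.002 -0.998] tilt from level 3.8 face ext mm [-32.7 -30.9 -25.7] [ 30.5  30.9 -19.6] centre [ -1.4   0.  -18.1] 9889
z 52.4 slope deg x,y [-0.2 -2.7] x 479.83923 557.14307 y -320.04587 -255.22313 mid [ 518.49115 -287.6345 ]
```

play_rows([
  [[0,-1,-1.5,0,-1],[0,0,-1.5,0,-1],[0,0,0,0,-1],[0,0,0,0,-1]],
])

```text
clock: 10.5
tool_pos: [0.5179, -0.2866, 0.0272]
orientation: [-3.141, -0.0, 1.542]
wrist_force: [-2.5, 1.7, 5.9]
gripper_width: 0.0658
finger_force: 8.0
```

```bash
python3 - <<'E'
from h import *
c,s=wsnap('w12'); st(); held(c); face(c,(.518,-.289,.049),.033)
E
```

```text
10.55 [ 517.9 -286.6   27.2] [-1.7998e+02 -1.0000e-02  8.8360e+01] w 65.6 F [-2.6  2.3  6.1] ff 8.0 q6 -0.62
held n(tool) [ 0.021 -0.002 -1.   ] tilt from level 1.2 face ext mm [-33.  -31.  -25.1] [ 30.6  31.  -21.4] centre [ -1.3   0.  -18.8] 9818
z 51.2 slope deg x,y [ 0.  -0.1] x 479.43463 557.2903 y -321.22153 -256.06332 mid [ 518.3624  -288.64243]
```

play_rows([
  [[0,0,0,0,0.9],[0,0,0,0,0.9],[0,0,0,0,0.9],[0,0,0,0,0.9],[0,0,0,0,0.9]],
])

```text
clock: 11.05
tool_pos: [0.5178, -0.2867, 0.0258]
orientation: [-3.141, -0.0, 1.542]
wrist_force: [-0.5, -0.4, 0.4]
gripper_width: 0.0891
finger_force: 0.0
```

```bash
python3 - <<'E'
from h import *
c,s=wsnap('w13'); st(); face(c,(.518,-.289,.049),.033)
P=cloud(c); q=P[(abs(P[...,1]+.22)<.02)&(abs(P[...,0]-.52)<.05)&(P[...,2]<.02)]; print('hob z',np.median(q[:,2]))
E
```

```text
11.1 [ 517.8 -286.7   25.8] [-1.7999e+02 -1.0000e-02  8.8340e+01] w 89.2 F [ 0.2 -0.3  0.2] ff 0.0 q6 -0.62
z 51.2 slope deg x,y [-0.  -0.1] x 486.29724 550.94037 y -320.9231 -256.23926 mid [ 518.6188  -288.58118]
hob z 0.007869585595686401
```

play_rows([
  [[0,0,10,0,0.9],[0,0,30,0,0.9],[0,0,45,0,0.9],[0,20,45,0,1],[0,40,20,0,1]],
])

```text
clock: 11.6
tool_pos: [0.5207, -0.23, 0.1824]
orientation: [3.133, 0.006, 1.538]
wrist_force: [0.6, -0.3, -0.0]
gripper_width: 0.0938
finger_force: 0.0
```

play_rows([
  [[0,0,0,0,1],[0,0,0,0,1],[0,0,0,0,1]],
])

```text
clock: 11.9
tool_pos: [0.5172, -0.227, 0.1752]
orientation: [-3.14, -0.0, 1.542]
wrist_force: [0.1, -0.8, -1.0]
gripper_width: 0.0938
finger_force: 0.0
```

```bash
python3 - <<'E'
from h import *
c,s=wsnap('w14'); st(); face(c,(.518,-.289,.049),.033); crown(c,277,180,.034,.046,0) if 0 else None
P=cloud(c); q=P[(abs(P[...,1]+.22)<.02)&(abs(P[...,0]-.52)<.05)&(P[...,2]<.02)]; print('hob z',np.median(q[:,2]))
q=P[(abs(P[...,1]+.07)<.04)&(abs(P[...,0]-.52)<.04)&(P[...,2]>.03)];print('small',len(q),np.percentile(q[:,2],[5,50,95]) if len(q) else 0)
c=snap('top','top14'); face(c,(.518,-.289,.049),.033)
E
```

```text
11.95 [ 517.  -227.1  174.7] [-1.7988e+02 -5.0000e-02  8.8310e+01] w 94.2 F [0.2 0.7 0.2] ff 0.0 q6 -0.54
z 51.1 slope deg x,y [-0.1 -0. ] x 486.27594 550.3393 y -320.5998 -256.38568 mid [ 518.3076  -288.49274]
hob z 0.007865053281432915
small 1425 [0.0302207  0.03190325 0.04042881]
z 58.5 slope deg x,y [ 4.5 20.5] x 511.79956 530.23035 y -317.18616 -300.7859 mid [ 521.01495 -308.98602]
```

View pics/w14.png

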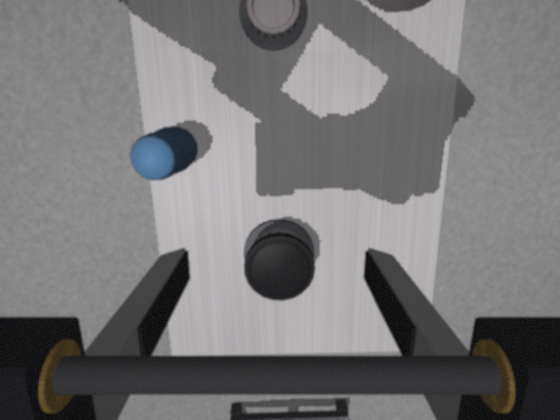

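```bash
python3 - <<'E'
from h import *
c=dict(np.load('pics/w14.npz')); P=cloud(c); d=np.hypot(P[...,0]-.5183,P[...,1]+.2885)
for a in range(0,40,4):
    q=P[(d>a/1000)&(d<(a+4)/1000)]; print(a,len(q),(np.percentile(q[:,2],[10,50,90])*1000).round(1))
E
```

```text
0 57 [50.4 51.5 52.3]
4 160 [50.4 51.4 52.3]
8 281 [50.3 51.2 52. ]
12 386 [50.3 51.2 51.9]
16 487 [50.2 51.  51.8]
20 610 [50.1 51.  51.8]
24 917 [15.8 49.9 51.2]
28 1148 [13.7 48.6 49.7]
32 790 [ 8.4 14.2 48.6]
36 512 [7.  7.9 8.8]
```

The cap has a slight dome and its rim top measures about 48.6–49 mm, so it is seated, level and centred. Now the small cap.

play_rows([
  [[0,35,5,0,1],[0,48,0,0,1],[0,48,0,0,1],[0,48,0,0,1],[0,48,0,0,1]],
])

```text
clock: 12.5
tool_pos: [0.5172, 0.0012, 0.1798]
orientation: [-3.14, -0.0, 1.54]
wrist_force: [0.9, 0.0, 0.3]
gripper_width: 0.0939
finger_force: 0.0
```

play_rows([
  [[0,48,0,0,1],[0,48,0,0,1],[2,48,0,0,1],[2,48,0,0,1],[2,48,0,0,1]],
])

```text
clock: 13.0
tool_pos: [0.5237, 0.2413, 0.1797]
orientation: [-3.14, 0.001, 1.541]
wrist_force: [1.0, -0.2, 0.9]
gripper_width: 0.0941
finger_force: 0.0
```

play_rows([
  [[4,45,0,0,1],[0,30,-20,0,1],[0,0,-10,0,1],[0,0,0,0,1],[0,0,0,0,1]],
])

```text
clock: 13.5
tool_pos: [0.5278, 0.3135, 0.15]
orientation: [-3.14, 0.002, 1.54]
wrist_force: [0.5, -0.1, 0.2]
gripper_width: 0.0941
finger_force: 0.0
```

```bash
python3 - <<'E'
from h import *
for i in range(4): c,s=wsnap('w15')
st(); P=cloud(c)
m=(P[...,1]>.36)&(P[...,1]<.41)&(P[...,0]>.49)&(P[...,0]<.57)&(P[...,2]<.1); prof(P,m)
E
```

```text
13.7 [528.8 314.2 152.1] [ 1.7991e+02 -3.0000e-02  8.8240e+01] w 94.1 F [-0.8  0.3 -0.5] ff 0.0 q6 0.43
0.035 1701 x 490.0 569.9 y 360.0 410.0
0.041 77 x 502.6 550.7 y 379.2 383.5
0.047 119 x 501.4 552.5 y 380.9 400.1
0.053 195 x 501.8 552.5 y 382.3 402.4
0.059 301 x 503.0 551.3 y 384.1 402.3
0.065 415 x 505.1 548.7 y 386.0 399.3
0.071 637 x 510.7 542.9 y 388.1 400.3
0.077 13 x 522.1 533.7 y 391.7 396.3
```

play_rows([
  [[-1,35,0,0,1],[0,37,-20,0,1],[0,0,-40,0,1],[0,0,-30,0,1],[0,0,-15,0,1]],
])

```text
clock: 14.2
tool_pos: [0.5252, 0.3859, 0.0432]
orientation: [-3.138, 0.002, 1.542]
wrist_force: [0.5, -0.3, -0.5]
gripper_width: 0.0938
finger_force: 0.0
```

play_rows([
  [[0,0,-5,0,1],[0,0,0,0,1],[0,0,0,0,1],[0,0,0,0,1]],
])

```text
clock: 14.6
tool_pos: [0.5285, 0.3879, 0.0433]
orientation: [3.138, -0.002, 1.542]
wrist_force: [0.4, 0.5, 1.2]
gripper_width: 0.0943
finger_force: 0.0
```

play_rows([
  [[-1,-1,-3.5,0,1],[0,0,0,0,1],[0,0,0,0,1],[0,0,0,0,1]],
])

```text
clock: 15.0
tool_pos: [0.5259, 0.3863, 0.0376]
orientation: [3.142, -0.0, 1.542]
wrist_force: [-0.5, 0.2, -0.1]
gripper_width: 0.0936
finger_force: 0.0
```

play_rows([
  [[1,0,-2,0,1],[0,0,0,0,1],[0,0,0,0,-1],[0,0,0,0,-1],[0,0,0,0,-1]],
], grip_force=8)

```text
clock: 15.5
tool_pos: [0.5269, 0.3863, 0.0355]
orientation: [3.142, -0.0, 1.542]
wrist_force: [0.2, -0.3, 1.1]
gripper_width: 0.0735
finger_force: 0.0
```

play_rows([
  [[0,0,0,0,-1],[0,0,0,0,-1],[0,0,0,0,-1],[0,0,0,0,-1],[0,0,0,0,-1]],
])

```text
clock: 16.0
tool_pos: [0.5268, 0.3863, 0.0355]
orientation: [-3.142, -0.0, 1.542]
wrist_force: [-0.9, 0.3, 0.7]
gripper_width: 0.0517
finger_force: 8.0
```

play_rows([
  [[0,0,0,0,-1],[0,0,0,0,-1],[0,0,0,0,-1],[0,0,0,0,-1],[0,0,0,0,-1]],
])

```text
clock: 16.5
tool_pos: [0.5269, 0.3862, 0.0355]
orientation: [-3.142, -0.0, 1.542]
wrist_force: [-1.0, -0.2, 0.3]
gripper_width: 0.052
finger_force: 8.0
```

play_rows([
  [[0,0,8,0,-1],[0,0,15,0,-1],[0,0,25,0,-1],[0,0,30,0,-1],[0,-10,32,0,-1]],
])

```text
clock: 17.0
tool_pos: [0.5267, 0.3769, 0.1475]
orientation: [3.141, -0.001, 1.543]
wrist_force: [0.2, -0.7, 0.3]
gripper_width: 0.0515
finger_force: 8.0
```

play_rows([
  [[-2,-25,5,-4,-1],[-5,-40,0,-8,-1],[-5,-42,0,-8,-1],[-5,-42,0,-8,-1],[-5,-42,0,-8,-1]],
])

```text
clock: 17.5
tool_pos: [0.505, 0.1838, 0.1522]
orientation: [3.14, -0.002, 0.908]
wrist_force: [0.4, -0.9, 0.1]
gripper_width: 0.0515
finger_force: 8.0
```

play_rows([
  [[-5,-42,0,-8,-1],[-5,-42,0,-8,-1],[-5,-42,0,-8,-1],[-5,-42,0,-8,-1],[-5,-42,0,-8,-1]],
])

```text
clock: 18.0
tool_pos: [0.48, -0.0266, 0.1522]
orientation: [3.14, -0.002, 0.21]
wrist_force: [0.6, 0.5, -0.2]
gripper_width: 0.0521
finger_force: 8.0
```

play_rows([
  [[-5,-30,0,-8,-1],[-3,-13,0,-4.5,-1],[0,0,0,0,-1],[0,0,0,0,-1],[0,0,0,0,-1]],
])

```text
clock: 18.5
tool_pos: [0.4722, -0.067, 0.151]
orientation: [-3.142, -0.001, -0.0]
wrist_force: [0.3, -0.7, -1.4]
gripper_width: 0.0517
finger_force: 8.0
```

```bash
python3 - <<'E'
from h import *
for i in range(2): c,s=wsnap('w16'); st()
held(c,.026)
P=cloud(c); q=P[(P[...,2]>.036)&(P[...,2]<.044)&(abs(P[...,1]+.07)<.03)&(P[...,0]>.47)&(P[...,0]<.55)]; print(len(q),q.min(0),q.max(0))
E
```

```text
18.55 [472.1 -66.8 150.9] [-1.8e+02 -3.0e-02 -1.0e-02] w 51.9 F [-0.  0. -1.] ff 8.0 q6 1.25
18.6 [472.1 -66.8 150.7] [-1.7999e+02 -2.0000e-02 -2.0000e-02] w 51.4 F [ 0.3 -0.  -0.4] ff 8.0 q6 1.25
held n(tool) [-0.987 -0.003 -0.159] tilt from level 80.9 face ext mm [  6.2 -23.8 -39. ] [ 11.4  23.9 -20.5] centre [ 13.2   0.  -29. ] 680
868 [ 0.49861302 -0.09124396  0.03601193] [ 0.54090298 -0.04945051  0.04236931]
```

View pics/w16.png

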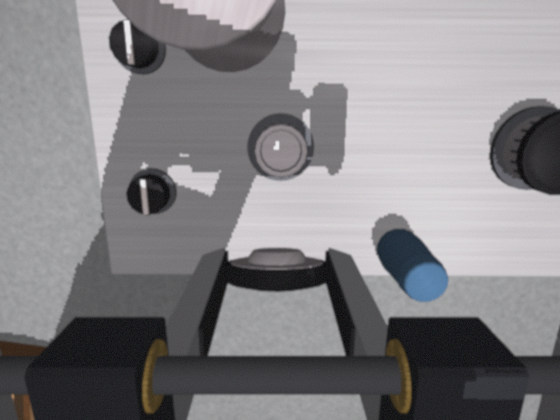

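The small cap is held with its aluminium foot facing +x, towards the small burner at (281,150) px. The burner measures (519.6, -70.3). I descend beside the crown and sweep +x.

play_rows([
  [[0,-3.5,-30,0,-1],[0,0,-40,0,-1],[0,0,-25,0,-1],[0,0,-10,0,-1],[0,0,0,0,-1]],
])

```text
clock: 19.1
tool_pos: [0.4707, -0.0703, 0.0442]
orientation: [-3.14, 0.003, -0.001]
wrist_force: [-0.5, -0.1, 0.5]
gripper_width: 0.0515
finger_force: 8.0
```

play_rows([
  [[10,0,0,0,-1],[8,0,0,0,-1],[5,0,0,0,-1],[0,0,0,0,-1],[0,0,0,0,-1]],
])

```text
clock: 19.6
tool_pos: [0.4954, -0.0714, 0.046]
orientation: [3.141, -0.001, -0.002]
wrist_force: [0.2, 0.1, -1.1]
gripper_width: 0.0517
finger_force: 8.0
```

```bash
python3 - <<'E'
from h import *
c,s=wsnap('w17'); st(); 
P=cloud(c); l=(P-c['T'][:3,3])@c['T'][:3,:3]*1000
m=(abs(l[...,1])<8)&(l[...,0]>-35)&(l[...,0]<40)&(l[...,2]<12)&(l[...,2]>-60)
a=l[m]; a=a[np.argsort(a[:,2])]; print(a[::max(1,len(a)//25),::2].round(1))
E
```

```text
19.65 [495.  -71.3  45.8] [ 1.8e+02 -2.0e-02 -1.5e-01] w 51.6 F [-0.5  0.3 -0.7] ff 8.0 q6 1.26
[[  8.1 -39.3]
 [  7.8 -37.9]
 [  7.1 -37.5]
 [  8.8 -37.1]
 [  8.2 -36.9]
 [ 10.  -36.7]
 [ 12.3 -36.4]
 [  8.3 -36.2]
 [ 13.4 -35.8]
 [ 11.3 -35.5]
 [ 13.  -35.1]
 [ 12.6 -34.3]
 [  3.4 -32.5]
 [ 14.1 -31.2]
 [ 12.8 -27.5]
 [ 13.8 -24.2]
 [ 13.9 -23.3]
 [ 14.7 -22.7]
 [ 15.3 -21.9]
 [ 12.5 -21.2]
 [ 15.6 -20. ]
 [ 15.4 -17.3]
 [ 11.2  -3.2]
 [  7.9   6.4]
 [  8.4   8. ]
 [  8.9  11.4]]
```

play_rows([
  [[4,1,0,0,-1],[4,0,0,0,-1],[4,0,0,0,-1],[0,0,0,0,-1],[0,0,0,0,-1]],
])

```text
clock: 20.15
tool_pos: [0.5071, -0.0702, 0.0455]
orientation: [-3.141, -0.0, -0.003]
wrist_force: [-1.0, 0.2, 0.8]
gripper_width: 0.0518
finger_force: 8.0
```

```bash
python3 - <<'E'
from h import *
c,s=wsnap('w18'); st(); held(c,.026)
P=cloud(c); l=(P-c['T'][:3,3])@c['T'][:3,:3]*1000
m=(abs(l[...,1])<6)&(l[...,0]>-35)&(l[...,0]<40)&(l[...,2]<3)&(l[...,2]>-60)
a=l[m]; a=a[np.argsort(a[:,0])]; print(a[::max(1,len(a)//16),::2].round(1).tolist())
E
```

```text
20.2 [507.  -70.2  45.5] [-1.7999e+02 -1.0000e-02 -1.5000e-01] w 51.3 F [-1.   0.1 -0.4] ff 8.0 q6 1.27
held n(tool) [-0.636  0.    -0.772] tilt from level 39.5 face ext mm [ -9.1 -23.9 -34.5] [ 18.5  23.9 -10.6] centre [  7.6   0.  -19.1] 1328
[[-13.9, -3.9], [-7.6, -12.3], [-2.6, -18.4], [1.5, -23.2], [5.3, -27.5], [7.9, -29.6], [9.5, -30.9], [11.4, -31.8], [13.9, -34.0], [15.1, -34.4], [15.8, -15.7], [16.2, -16.8], [16.7, -32.9], [17.7, -32.8], [18.7, -30.8], [19.7, -29.8], [20.6, -29.7]]
```

play_rows([
  [[3,0,0,0,-1],[2,0,-2,0,-1],[2,0,-2,0,-1],[1,0,-3,0,-1],[0,0,-2,0,-1]],
])

```text
clock: 20.7
tool_pos: [0.5159, -0.0706, 0.0367]
orientation: [3.141, -0.002, -0.003]
wrist_force: [-0.2, 0.1, 1.6]
gripper_width: 0.0517
finger_force: 8.0
```

play_rows([
  [[0,0,0,0,-1],[0,0,0,0,-1],[0,0,0,0,-1]],
])

```text
clock: 21.0
tool_pos: [0.5152, -0.0705, 0.0367]
orientation: [3.141, -0.001, -0.003]
wrist_force: [2.1, -0.6, 0.7]
gripper_width: 0.0518
finger_force: 8.0
```

```bash
python3 - <<'E'
from h import *
c,s=wsnap('w19'); st(); held(c,.026)
P=cloud(c); l=(P-c['T'][:3,3])@c['T'][:3,:3]*1000
m=(abs(l[...,1])<6)&(l[...,0]>-35)&(l[...,0]<40)&(l[...,2]<3)&(l[...,2]>-60)
a=l[m]; a=a[np.argsort(a[:,0])]; print(a[::max(1,len(a)//16),::2].round(1).tolist())
E
```

```text
21.05 [515.2 -70.5  36.7] [ 1.7998e+02 -5.0000e-02 -1.5000e-01] w 51.4 F [ 0.8 -0.9  1.1] ff 8.0 q6 1.27
held n(tool) [-0.25  -0.001 -0.968] tilt from level 14.5 face ext mm [-20.2 -23.9 -26. ] [ 24.2  23.9 -12.5] centre [  3.1  -0.  -14.9] 4728
[[-25.5, -8.8], [-19.1, -13.4], [-14.0, -15.0], [-9.5, -16.9], [-5.5, -18.2], [-1.5, -19.6], [2.3, -20.5], [5.9, -21.5], [9.4, -22.3], [13.0, -23.5], [16.0, -24.6], [18.7, -23.9], [21.3, -24.2], [22.8, -3.4], [23.9, -24.6], [24.6, -20.1], [25.7, -17.5]]
```

play_rows([
  [[1.5,0,-1.5,0,-1],[1,0,-1.5,0,-1],[0,0,-1.5,0,-1],[0,0,0,0,-1],[0,0,0,0,-1]],
])

```text
clock: 21.55
tool_pos: [0.5176, -0.0703, 0.032]
orientation: [-3.142, -0.0, -0.003]
wrist_force: [0.8, -0.0, -0.1]
gripper_width: 0.0519
finger_force: 8.0
```

```bash
python3 - <<'E'
from h import *
c,s=wsnap('w20'); st(); held(c,.026); face(c,(.5195,-.0703,.049),.026)
E
```

```text
21.6 [517.6 -70.3  32.1] [ 1.8e+02 -3.0e-02 -1.5e-01] w 51.6 F [ 1.1  0.2 -0.3] ff 8.0 q6 1.27
held n(tool) [-0.018 -0.003 -1.   ] tilt from level 1.1 face ext mm [-22.9 -23.9 -21.3] [ 25.8  24.  -17.6] centre [  1.5   0.  -15. ] 5590
z 52.2 slope deg x,y [ 3.1 -0. ] x 492.47528 542.8822 y -103.2879 -37.439568 mid [517.6787  -70.36374]
```

play_rows([
  [[1,0,-1,0,-1],[0,0,-1,0,-1],[0,0,0,0,-1],[0,0,0,0,-1]],
])

```text
clock: 22.0
tool_pos: [0.5182, -0.0702, 0.0307]
orientation: [-3.141, 0.001, -0.003]
wrist_force: [-2.3, -0.6, 6.5]
gripper_width: 0.0518
finger_force: 8.0
```

```bash
python3 - <<'E'
from h import *
c,s=wsnap('w21'); st(); face(c,(.5195,-.0703,.049),.026)
E
```

```text
22.05 [518.2 -70.2  30.7] [-1.8e+02  3.0e-02 -1.4e-01] w 51.6 F [-1.5  0.   6.1] ff 8.0 q6 1.27
z 51.1 slope deg x,y [-0.2 -0. ] x 493.21646 543.9155 y -102.948555 -37.588566 mid [518.566   -70.26856]
```

Level, with 6 N of contact force. I release and lift.

play_rows([
  [[0,0,0,0,0.7],[0,0,0,0,0.7],[0,0,0,0,0.7],[0,0,0,0,0.7],[0,0,0,0,0.7]],
])

```text
clock: 22.55
tool_pos: [0.5182, -0.0702, 0.0298]
orientation: [-3.141, 0.0, -0.003]
wrist_force: [0.0, -0.3, -0.3]
gripper_width: 0.0797
finger_force: 0.0
```

play_rows([
  [[0,0,8,0,0.7],[0,0,25,0,0.7],[0,0,40,0,0.7],[0,0,40,0,0.7],[-30,0,30,0,0.7]],
])

```text
clock: 23.05
tool_pos: [0.4918, -0.0712, 0.1771]
orientation: [3.14, -0.007, -0.002]
wrist_force: [0.6, -0.1, 0.4]
gripper_width: 0.0802
finger_force: 0.0
```

play_rows([
  [[-20,-30,0,0,0.7],[0,-30,0,0,0.7],[0,-20,0,0,0.7],[0,0,0,0,0.7],[0,0,0,0,0.7]],
])

```text
clock: 23.55
tool_pos: [0.4683, -0.1502, 0.1733]
orientation: [-3.141, -0.0, -0.004]
wrist_force: [0.7, -0.4, -0.1]
gripper_width: 0.0797
finger_force: 0.0
```

```bash
python3 - <<'E'
from h import *
for i in range(3): c,s=wsnap('w22')
st(); 
P=cloud(c)
for C,r in (((.5195,-.0703),.026),((.518,-.289),.033)):
    face(c,(*C,.049),r); d=np.hypot(P[...,0]-C[0],P[...,1]-C[1]); q=P[(d<r-.002)&(d>r-.006)&(P[...,2]>.04)]; print('rim z',np.median(q[:,2]) if len(q) else None)
E
```

```text
23.7 [ 468.3 -149.3  172.9] [-1.7997e+02  2.0000e-02 -9.0000e-02] w 79.9 F [ 0.8 -0.5  0.2] ff 0.0 q6 1.09
z 51.0 slope deg x,y [-0.3 -0.1] x 493.12753 543.7363 y -96.12493 -44.855534 mid [518.43195  -70.490234]
rim z 0.04898045812710791
z 51.2 slope deg x,y [ 0.1 -0. ] x 486.7514 551.0644 y -321.5599 -256.63254 mid [ 518.9079  -289.09622]
rim z 0.04916387092224722
```

View pics/w22.png

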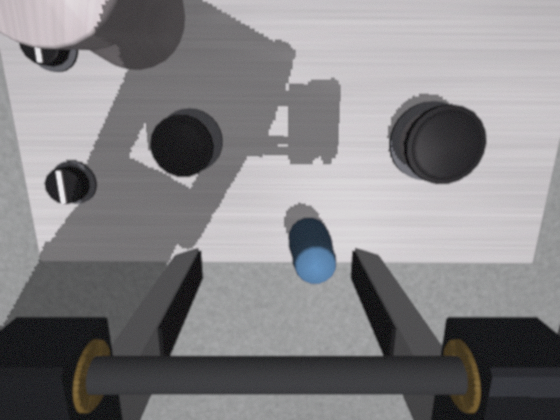

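The picture shows both caps level on their burners: small at (185,143) px, large at (445,143) px. Their rims measure 49.0 and 49.2 mm, and both are centred within about 1 mm.

```bash
python3 -c "
from bench import *
print(sign_off())"
```

```text
the job is handed in; nothing more can be done
None
```

The job is handed in. At the last check before sign-off, the large and small caps were each on their own burner, black face up, level within about 0.3° and within about 1 mm of the burner axis. Their rim tops measured 49.2 mm and 49.0 mm, against 49 mm when fully seated. I did not re-measure the red jar lid and other bystanders after the start, and no verdict was returned.

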